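Release the sprung drawer and strip the tape bar into it

ROBOT

A 6-joint arm with a two-finger parallel gripper is mounted at the origin on a cart in front of the work surface, level with it; the furniture and walls round the work are solid. World frame = base frame: x ahead of the robot, y to its left, z up, the work surface at z = 0. Lengths are in m, angles in rad, forces in N, time in s.
With the tool pointing down it reaches from about 0.35 to 0.975 m from the base axis. Payload 4.9 kg.
Tool frame: the origin (TCP) lies on the centre line of the jaws, within the pads' length; the fingertips stand finger_overhang ahead of it and the grasp point (between the pads) lies 5 mm behind it (finger_overhang is the distance from the TCP to the fingertips, in m); x points along the fingers, y is the direction in which the jaws open and shut, and the axes are right-handed (so a half turn about x gives the same grasp; the last joint's range is limited). The gripper opens to 85 mm and grips with 20 to 120 N. Pads are 22 mm wide; open, the fingers measure 114 mm over their backs; the gripper's body (76 mm by 85 mm) begins 54 mm behind the grasp point. The pads swing forward as they close: fully open they stand 13 mm farther back than shut.
Start: joints at [1.009, 0.053, 1.613, -0, 1.476, -0.119], TCP at [0.268, 0.565, 0.245] pointing down, gripper open.
Joint ranges: [-3.01, 3.01], [-1.01, 2.22], [0.06, 2.58], [-1.02, 4.17], [0.09, 2.62], [-3.14, 3.14]. Speed limits (rad/s): [2.57, 2.57, 3.14, 3.14, 3.14, 3.14].

INTERFACE

Orientations are given as [roll, pitch, yaw] about the fixed x, y, z axes, in that order (R = Rz(yaw) Ry(pitch) Rx(roll)).
In Python, from plant import get_state, grab_frame, camera_info, sign_off, finger_overhang gives the robot as it stands. The module is installed in compiled form; this text tells all that it offers.
- The arm moves only by the tool step_arm, never from a script. Its argument "targets" is a list of rows, each an object with "translation": the shift along the tool's x, y, z in m, a list of three; "delta_rot": the turn, a rotation vector about the tool's x, y, z in rad, a list of three. In form: [{"translation": [x, y, z], "delta_rot": [ax, ay, az]}, ...]. A call has 1 to 20 rows; each row is the pose to reach, as a shift and turn from the pose measured when the call began, along the tool's axes at that moment; what a row does not reach only later rows make up. A row lasts 1/8 s, in which the tool goes at most 62.5 mm and 10.7 degrees, less where a joint would pass 70% of its speed; a pose out of reach is approached as far as the arm can. A call with a gripper value outside its range is refused whole. "hand" is the opening, from -1 (shut) to 1 (fully open), set as the call begins (left out, the last holds). The fingers move at their own pace and stop on an object; "squeeze" is the grip in N (left out, the last holds). Time passes only in rows, so rows that repeat a pose let the fingers close. It gives the time, the measured TCP pose, the force and the opening at its end, in the units of the state.
- get_state(): the state, without advancing time (a new reading comes with each control period).
- grab_frame(name): name is "scene" or "top"; returns (picture, depth): 384x512x3 uint8, red, green, blue; 384x512 float32, m along the optical axis (not along the pixel's ray), 0 where there is no reading.
- camera_info(name): a dict with "intrinsics" (3x3 intrinsics, pixels), "k1" (the pictures are not rectified: a ray, as slopes to the right and down, at radius r is drawn at 1 + k1 r^2 times it, then the intrinsics apply), "extrinsics" (4x4, takes a point from camera to world coordinates). Camera axes: x right, y up, looking along -z (the intrinsics and any distortion apply to the point x, -y, -z); pixel columns grow to the right and rows downward; lengths in m; the calibration is good to about 2 mm. A picture is of the moment at which its call begins. camera_info takes no time and is no camera call.
- sign_off(): hands the job in, once; it reports no verdict.
The state is a dict: "time_s": time; "joints": joint angles; "joint_velocities": joint speeds; "tau": joint torques, N m; "eef_pos": TCP position; "orientation": TCP orientation; "wrist_force": force on the tool from outside, world axes, zero at the start; "ft_torque": the same for the moment, N m; "grip_width": finger opening in m.
Only numpy, scipy, OpenCV 4.12 (cv2) and the standard library are available. Lean on these libraries where they do the work, as an engineer would, in place of code of your own. Each camera call takes 0.05 s, during which the arm holds its last target.

TASK

Put the tape away: press the release paddle on top of the tape station so that its drawer springs fully out by itself (do not touch the drawer with the robot), and only then slide the stop collar and, after it, both tape rolls along the bar and off its free end so that all three drop into the open drawer. Leave them there with the drawer open, take the robot away, and leave the jar, the carton and the pedal where they are.

Things in the scene. Friction and masses are not known exactly. Their poses are not given: they have to be found in the camera images.
- station: Tape station, fixed on the bench: grey steel case 180 (x) x 240 (y) x 104 mm high. Origin: centre of its underside; z up. The drawer comes out at its -y front; the bench there is free. Above it a level steel bar, 16 mm diameter, runs along its y at x = 0, axis at z = 165 mm, carried by one dark post only (22 mm wide, y = 31 to 49 mm, top z = 174 mm). Nothing is above the bar.
- bar_end (a point): Centre of the bar's free end: station x = 0, y = -190, z = 165 mm, which is 70 mm beyond the front of the case. Axes as the station's; from here the bar runs along +y to the post's face, 221 mm away.
- paddle_top (a point): Top centre of the release paddle, a dark ribbed push plate, 60 (x) x 40 mm (y), in a black housing on the case behind the post: station x = 0, y = 90, z = 134.5 mm when up. It goes straight down up to 7 mm against a spring (about 3 N at first, 7 N at the bottom); from about 4 mm down (about 5 N) the catch frees the drawer. Left alone, it springs back up.
- drawer (a joint): How far the drawer is out, in m: 0 latched shut, 0.18 fully out. When the catch lets go a spring (6 N shut, 2 N fully out) drives it out along the station's -y in about half a second, and holds it out. Shut, the drawer cannot be pulled out by force. It has no handle.
- drawer_tray: The drawer's tray, moving with the drawer: 166 mm wide, 200 mm long, walls 4 mm, rim 85 mm above the bench; dark front panel 176 mm wide, top edge 99 mm above the bench. Its origin and axes equal the station's when shut and shift along the station's -y as it opens. Fully out, about 175 mm of it lies open ahead of the case, under the bar's free end.
- tray_in (a point): Centre of the drawer's inner floor, 14 mm above the bench; axes as the station's. Inside, the tray reaches 79 mm to either side in x, 96 mm to either side in y, and its rim is 71 mm above this point.
- stop_collar_centre (a point): Centre of the stop collar: a plain aluminium ring 50 mm in outer diameter, 24 mm hole, 15 mm long, about 60 g, hanging loosely on the bar (its centre 4 mm below the bar's axis), the outermost of the three. Its z axis points along its own axis, to the bar's free end while on the bar.
- roll_a_centre (a point): Centre of the black tape roll: 68 mm outer diameter, hole about 36 mm, 18 mm thick, about 50 g, hanging loosely on the bar (centre 10 mm below the bar's axis). Its z axis is its own axis, pointing to the bar's free end while on the bar. Either roll may be the inner one; the inner one's back face is 50 mm or more from the post.
- roll_b_centre (a point): Centre of the blue tape roll: 62 mm outer diameter, hole about 37 mm, 19 mm thick, about 45 g, hanging loosely on the bar in the same way.
- grease_jar: Bystander: grease jar, 54 mm diameter, 70 mm high, standing on the bench on the far side of the case. Origin: centre of its underside.
- tube_box: Bystander: inner-tube carton, 45 x 105 x 65 mm, standing on the bench beside the drawer's path. Origin: centre of its underside.
- pedal: Bystander: flat black pedal, 78 x 94 x 22 mm, lying on the bench to the left. Origin: centre of its underside.
Mind the look-alikes: they are no part of the job. What is meant by the part that bears roll_b_centre is not orange, and is the smaller of those in its own colour.

How it is judged:
On the way, in this order (a step that is already met when the one before it is completed fails the run):
1. the drawer has sprung out (more than 170 mm) while the collar and both rolls are still on the bar (value of joint drawer above 0.17 m and z of each of stop_collar_centre, roll_a_centre, roll_b_centre in the frame of station above 0.13 m and y of each of stop_collar_centre, roll_a_centre, roll_b_centre in the frame of station above -0.188 m), for 0.2 s.
2. the stop collar lies in the drawer (x of stop_collar_centre in the frame of tray_in between -0.08 and 0.08 m and y of stop_collar_centre in the frame of tray_in between -0.097 and 0.097 m and z of stop_collar_centre in the frame of tray_in between 0 and 0.09 m), for 0.2 s.
At the end, for the whole second after the job is handed in: The drawer is out by more than 160 mm, and the stop collar and both tape rolls lie at rest (under 50 mm/s) inside the drawer: their centres between its walls and less than 90 mm above its inner floor (one may lean on another) (all of step 2 and value of joint drawer above 0.16 m and linear speed of each of stop_collar, roll_a, roll_b below 0.05 m/s and x of roll_a_centre in the frame of tray_in between -0.08 and 0.08 m and y of roll_a_centre in the frame of tray_in between -0.097 and 0.097 m and z of roll_a_centre in the frame of tray_in between 0 and 0.09 m and x of roll_b_centre in the frame of tray_in between -0.08 and 0.08 m and y of roll_b_centre in the frame of tray_in between -0.097 and 0.097 m and z of roll_b_centre in the frame of tray_in between 0 and 0.09 m); the robot touches nothing.
It fails at once if the robot pushes on the drawer (more than 2 N) (contact force between drawer_tray and the arm above 2 N or contact force between drawer_tray and the fingers above 2 N).
It fails at once if the grease jar, the carton or the pedal is moved by more than 30 mm (distance of any of grease_jar, tube_box, pedal from where it was at the start of the episode above 0.03 m).
It also fails if it takes over 51 s, if anything falls off the work surface, if the arm or the gripper's body presses on something with over 40 N, if the wrist force passes 120 N, or if a joint passes its speed limit or range.

## Working session

There is one attempt and no reset: what is moved stays moved. The work goes in short steps, Python scripts to look and compute and a tool call to move; the robot and the scene stay as the last step left them, time stands still between calls to the robot, and variables do not carry over. Pictures are saved under pics/ and viewed, and the job is handed in when it is done.

Besides the shell and the picture viewer there is one more tool, called as name(argument=value, ...), one argument or row to a line, values as JSON. step_arm: Moves the arm, as the interface text tells. Its arguments: {"type":"object","properties":{"targets":{"type":"array","items":{"type":"object","properties":{"translation":{"type":"array","items":{"type":"number"}},"delta_rot":{"type":"array","items":{"type":"number"}}}}},"hand":{"type":"number"},"squeeze":{"type":"number"}},"required":["targets"]}

```bash
mkdir -p pics; cat > h.py <<'E'
import numpy as np, cv2
from plant import get_state, grab_frame, camera_info, sign_off, finger_overhang
from scipy.spatial.transform import Rotation as Ro
def cam(n):
    c=camera_info(n); return np.array(c['intrinsics']),c['k1'],np.array(c['extrinsics'])
def ray(n,u,v):
    K,k,E=cam(n)
    p=cv2.undistortPoints(np.array([[[u,v]]],float),K,np.array([k,0,0,0.]))[0,0]
    d=E[:3,:3]@np.array([p[0],-p[1],-1]); return E[:3,3],d
def onz(n,u,v,z):
    o,d=ray(n,u,v); return o+d*(z-o[2])/d[2]
def cloud(n,D):
    K,k,E=cam(n); h,w=D.shape
    uu,vv=np.meshgrid(np.arange(w),np.arange(h))
    p=cv2.undistortPoints(np.stack([uu,vv],-1).reshape(-1,1,2).astype(float),K,np.array([k,0,0,0.]))[:,0].reshape(h,w,2)
    P=np.stack([p[...,0]*D,-p[...,1]*D,-D],-1)
    return P@E[:3,:3].T+E[:3,3]
def proj(n,X):
    K,k,E=cam(n); q=(np.asarray(X)-E[:3,3])@E[:3,:3]
    s=np.array([q[0]/-q[2],-q[1]/-q[2]]); s=s*(1+k*(s@s)); return K[0,0]*s[0]+K[0,2],K[1,1]*s[1]+K[1,2]
def save(n,tag):
    im,D=grab_frame(n); cv2.imwrite(f'pics/{tag}.png',cv2.cvtColor(im,cv2.COLOR_RGB2BGR)); np.savez(f'{tag}.npz',im=im,D=D); return im,D
E
python3 - <<'E'
from h import *
for n in('scene','top'):
    save(n,n+'0'); K,k,Ex=cam(n); print(n,K.tolist(),k,Ex.round(3).tolist())
print(get_state(),finger_overhang)
E
```

```text
scene [[397.9112780830325, 0.0, 255.02069196585748], [0.0, 397.9112780830325, 193.4872335729143], [0.0, 0.0, 1.0]] -0.13777058588544294 [[0.89, 0.4, -0.219, 0.381], [-0.456, 0.793, -0.404, -0.305], [0.012, 0.46, 0.888, 1.106], [0.0, 0.0, 0.0, 1.0]]
top [[358.3377174550071, 0.0, 255.88785383309104], [0.0, 358.3377174550071, 192.5930150227798], [0.0, 0.0, 1.0]] 0.005005405857184563 [[-0.014, 0.997, -0.073, 0.545], [-1.0, -0.014, 0.002, 0.146], [0.001, 0.073, 0.997, 1.247], [0.0, 0.0, 0.0, 1.0]]
{'time_s': 0.1, 'joints': array([ 1.00899424e+00,  5.33034000e-02,  1.61415153e+00,  1.90318090e-05,
        1.47601037e+00, -1.18998899e-01]), 'joint_velocities': array([-9.89196078e-04, -1.27153982e-03, -2.12378979e-03,  1.35498292e-04,
        9.74227997e-05,  2.00505026e-04]), 'tau': array([ 5.02292532e-04, -3.94900453e+01, -3.71364105e+01, -1.12523830e-04,
        3.82185230e-03,  4.87975910e-06]), 'eef_pos': array([0.26750227, 0.56426582, 0.24418123]), 'orientation': array([-1.69991048,  1.56892358, -2.14271549]), 'wrist_force': array([-0.33709148, -1.30966   , -0.4540444 ]), 'ft_torque': array([-0.01124529, -0.00842374, -0.04531758]), 'grip_width': 0.08504245129360848} 0.014
```

View pics/scene0.png

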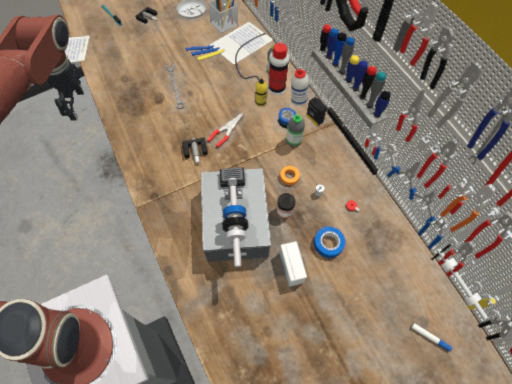

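View pics/top0.png

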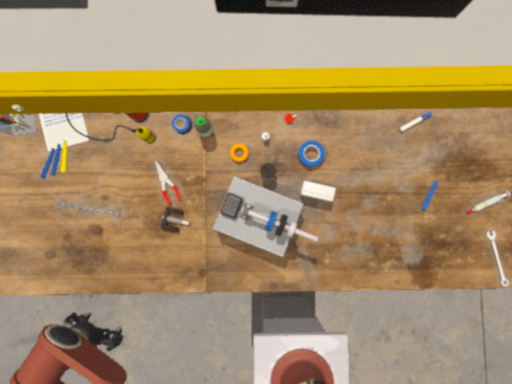

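```bash
python3 - <<'E'
from h import *
for n,(a,b,c,d) in (('scene',(180,320,155,305)),('top',(200,340,160,270))):
    f=np.load(n+'0.npz'); im,D=f['im'],f['D']
    P=cloud(n,D); np.save(n+'P.npy',P)
    cr=cv2.resize(im[c:d,a:b],None,fx=5.5 if n=='top' else 4,fy=5.5 if n=='top' else 4,interpolation=cv2.INTER_CUBIC)
    cv2.imwrite(f'pics/{n}0c.png',cv2.cvtColor(cr,cv2.COLOR_RGB2BGR))
    z=P[...,2]; 
    bench=np.zeros_like(z,bool); bench[c:d,a:b]=1
    m=bench&(abs(z-0.104)<0.006)&(D>0)
    pts=P[m][:,:2].astype(np.float32)
    # largest component
    k,l,s,_=cv2.connectedComponentsWithStats(m.astype(np.uint8)); 
    print(n,'bench z',np.median(z[bench&(z<0.03)&(D>0)]),'case z',np.median(z[m]),m.sum())
    print(cv2.minAreaRect(pts))
    m2=bench&(z>0.158)&(z<0.19)
    q=P[m2]; print('bar pts',len(q)); 
    vx=cv2.fitLine(q[:,:2].astype(np.float32),cv2.DIST_HUBER,0,.01,.01).ravel(); print(vx, np.degrees(np.arctan2(vx[1],vx[0])))
E
```

```text
scene bench z -2.2890009915843557e-05 case z 0.10386463330765716 3661
((0.5564898252487183, 0.1382041573524475), (0.24521362781524658, 0.18072202801704407), 67.43901824951172)
bar pts 1006
[0.38248023 0.92396367 0.52930313 0.07212315] 67.512596
top bench z -0.0016311973553997383 case z 0.10234466789947971 3175
((0.5544018149375916, 0.1389782875776291), (0.24204859137535095, 0.17995530366897583), 67.71253967285156)
bar pts 703
[0.38123226 0.9244793  0.5289442  0.07780438] 67.589966
```

```bash
ls pics
```

```text
scene0.png
scene0c.png
top0.png
top0c.png
```

View pics/scene0c.png

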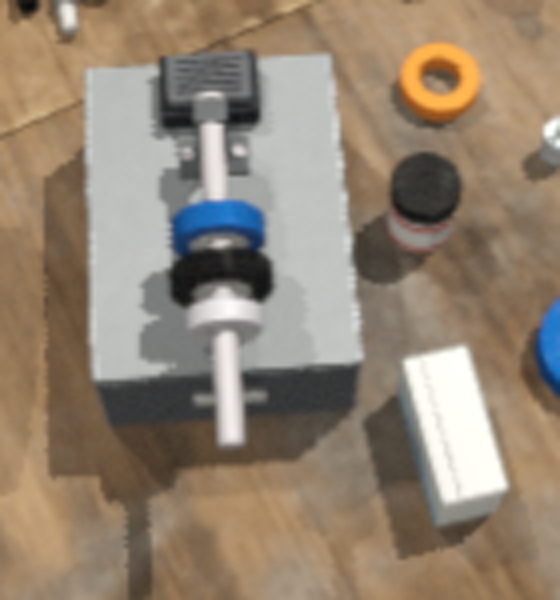

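View pics/top0c.png

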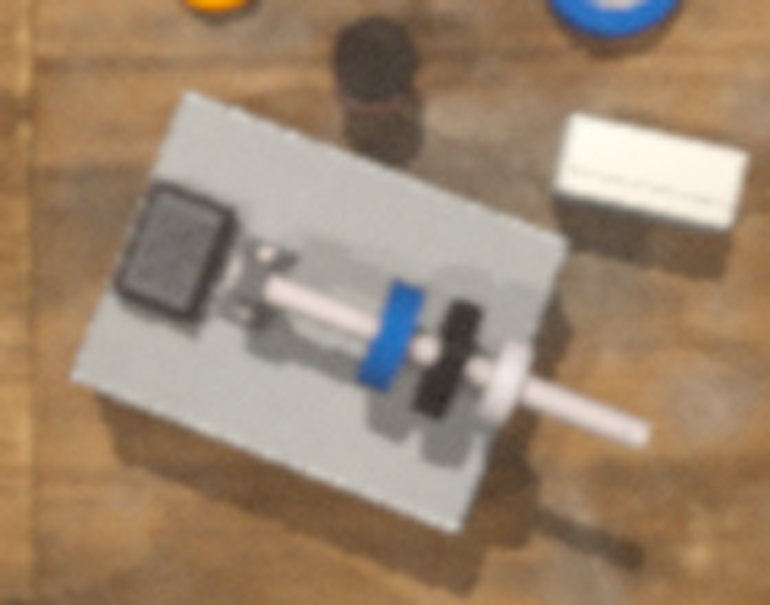

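```bash
python3 - <<'E'
from h import *
yaw=np.radians(67.56-90)  # station +y along world angle 67.56
c=np.array([0.5555,0.1386])
R=np.array([[np.cos(yaw),-np.sin(yaw)],[np.sin(yaw),np.cos(yaw)]])
for n in('scene','top'):
    P=np.load(n+'P.npy'); f=np.load(n+'0.npz'); im=f['im']
    L=(P[...,:2]-c)@R; z=P[...,2]
    m=(abs(L[...,0])<.05)&(L[...,1]<.3)&(L[...,1]>-.25)&(z>.11)
    y=L[...,1][m];x=L[...,0][m];zz=z[m];col=im[m]
    for a in np.arange(-.21,.13,.006):
        s=(y>=a)&(y<a+.006)
        if s.sum():
            t=s&(zz>zz[s].max()-.008)
            print(n,round(a,3),s.sum(),'zmax %.3f xmid %.4f w %.3f'%(np.percentile(zz[s],98),np.median(x[t]),np.ptp(x[s])),np.median(col[s],0), (zz[s]).min().round(3))
E
```

```text
scene -0.192 13 zmax 0.172 xmid 0.0012 w 0.012 [129. 122. 118.] 0.158
scene -0.186 16 zmax 0.174 xmid 0.0004 w 0.015 [215.5 209.5 207. ] 0.162
scene -0.18 15 zmax 0.173 xmid 0.0020 w 0.012 [220. 214. 211.] 0.168
scene -0.174 14 zmax 0.173 xmid -0.0001 w 0.013 [222.  216.5 212.5] 0.167
scene -0.168 14 zmax 0.175 xmid 0.0004 w 0.012 [232.  226.  223.5] 0.165
scene -0.162 18 zmax 0.174 xmid 0.0009 w 0.015 [210.  203.  201.5] 0.164
scene -0.156 14 zmax 0.174 xmid 0.0011 w 0.015 [215.5 209.  206. ] 0.167
scene -0.15 15 zmax 0.174 xmid -0.0010 w 0.015 [219. 212. 209.] 0.165
scene -0.144 17 zmax 0.175 xmid 0.0006 w 0.015 [221. 215. 213.] 0.164
scene -0.138 13 zmax 0.176 xmid 0.0009 w 0.013 [225. 219. 217.] 0.166
scene -0.132 12 zmax 0.172 xmid 0.0012 w 0.013 [215.  208.5 205.5] 0.167
scene -0.126 15 zmax 0.175 xmid 0.0006 w 0.013 [229. 223. 221.] 0.166
scene -0.12 16 zmax 0.174 xmid 0.0010 w 0.028 [153.  147.5 145. ] 0.148
scene -0.114 109 zmax 0.185 xmid 0.0028 w 0.046 [137. 136. 135.] 0.141
scene -0.108 43 zmax 0.188 xmid -0.0005 w 0.046 [219. 216. 216.] 0.153
scene -0.102 22 zmax 0.188 x
[... 5505 characters left out ...]
88. 81. 77.] 0.119
top 0.072 42 zmax 0.135 xmid -0.0010 w 0.069 [115. 109. 106.] 0.12
top 0.078 45 zmax 0.136 xmid -0.0009 w 0.070 [116. 110. 106.] 0.119
top 0.084 45 zmax 0.135 xmid -0.0026 w 0.070 [117. 110. 106.] 0.12
top 0.09 43 zmax 0.136 xmid -0.0006 w 0.070 [118. 111. 108.] 0.116
top 0.096 43 zmax 0.136 xmid -0.0009 w 0.069 [118. 111. 107.] 0.118
top 0.102 44 zmax 0.136 xmid -0.0009 w 0.072 [120.  112.5 108. ] 0.116
top 0.108 40 zmax 0.133 xmid -0.0089 w 0.070 [109.  101.5  95.5] 0.117
top 0.114 16 zmax 0.127 xmid 0.0097 w 0.061 [123.5 110.   97. ] 0.117
top 0.12 67 zmax 0.956 xmid 0.0494 w 0.002 [125.  97.   0.] 0.91
top 0.126 150 zmax 0.956 xmid 0.0482 w 0.004 [125.  97.   0.] 0.906
```

```bash
cat >> h.py <<'E'
yaw=np.radians(67.56-90); C=np.array([0.5555,0.1386,0])
RS=Ro.from_euler('z',yaw).as_matrix()
def w(p): return C+RS@np.array(p,float)
def goal(p):
    s=get_state(); R=Ro.from_euler('xyz',s['orientation']).as_matrix()
    best=None
    for sg in(1,-1):
        x=np.array([0,0,-1.]); y=sg*RS[:,0]; G=np.stack([x,y,np.cross(x,y)],1)
        rv=Ro.from_matrix(R.T@G).as_rotvec()
        if best is None or np.linalg.norm(rv)<np.linalg.norm(best): best=rv
    print('t',s['time_s'],'at station',(RS.T@(s['eef_pos']-C)).round(4),'F',s['wrist_force'].round(1),'w',s['grip_width'].round(4))
    print('trans',(R.T@(w(p)-s['eef_pos'])).round(4),'rot',best.round(3), 'tool axes in station', (RS.T@R).round(3).tolist())
E
python3 -c "
from h import *
print(w([0,.09,0]))
goal([0,.09,.18])"
```

```text
[0.58985442 0.22178518 0.        ]Traceback (most recent call last):
  File "<string>", line 4, in <module>
    goal([0,.09,.18])
    ~~~~^^^^^^^^^^^^^
  File "h.py", line 33, in goal
    print('t',s['time_s'],'at station',(RS.T@(s['eef_pos']-C)).round(4),'F',s['wrist_force'].round(1),'w',s['grip_width'].round(4))
                                                                                                          ^^^^^^^^^^^^^^^^^^^^^
AttributeError: 'float' object has no attribute 'round'
```

```bash
sed -i "s/s\['grip_width'\].round(4)/round(s['grip_width'],4)/" h.py
python3 -c "
from h import *
goal([0,.092,.22])"
```

```text
t 0.1 at station [-0.4287  0.2835  0.2442] F [-0.3 -1.3 -0.5] w 0.085
trans [ 0.0244 -0.1693  0.4379] rot [1.52e+00 1.00e-03 2.00e-03] tool axes in station [[-0.0, 0.051, 0.999], [-0.002, 0.999, -0.051], [-1.0, -0.002, -0.0]]
```

step_arm(
  targets=[
    {"translation": [0.0, -0.017, 0.044], "delta_rot": [0.15, 0, 0]},
    {"translation": [0.0, -0.034, 0.088], "delta_rot": [0.3, 0, 0]},
    {"translation": [0.0, -0.051, 0.131], "delta_rot": [0.46, 0, 0]},
    {"translation": [0.0, -0.068, 0.175], "delta_rot": [0.61, 0, 0]},
    {"translation": [0.0, -0.085, 0.219], "delta_rot": [0.76, 0, 0]},
    {"translation": [0.01, -0.102, 0.263], "delta_rot": [0.91, 0, 0]},
    {"translation": [0.01, -0.119, 0.306], "delta_rot": [1.06, 0, 0]},
    {"translation": [0.015, -0.135, 0.35], "delta_rot": [1.22, 0, 0]},
    {"translation": [0.02, -0.152, 0.394], "delta_rot": [1.37, 0, 0]},
    {"translation": [0.024, -0.169, 0.438], "delta_rot": [1.52, 0, 0]},
    {"translation": [0.024, -0.169, 0.438], "delta_rot": [1.52, 0, 0]},
    {"translation": [0.024, -0.169, 0.438], "delta_rot": [1.52, 0, 0]},
    {"translation": [0.024, -0.169, 0.438], "delta_rot": [1.52, 0, 0]},
  ],
  hand=-1,
  squeeze=20,
)

```text
time_s: 1.72
eef_pos: [0.5901, 0.2248, 0.2204]
orientation: [-0.338, 1.569, -2.299]
wrist_force: [-0.2, -0.1, 1.0]
grip_width: 0.0003
```

```bash
python3 -c "
from h import *
save('scene','s1')
goal([0,.092,.155])"
```

```text
t 1.775 at station [-0.001   0.093   0.2205] F [ 0.4 -0.2 -0.2] w 0.0002
trans [0.0655 0.001  0.0009] rot [0.002 0.002 0.   ] tool axes in station [[-0.0, 1.0, 0.002], [-0.002, 0.002, -1.0], [-1.0, -0.0, 0.002]]
```

View pics/s1.png

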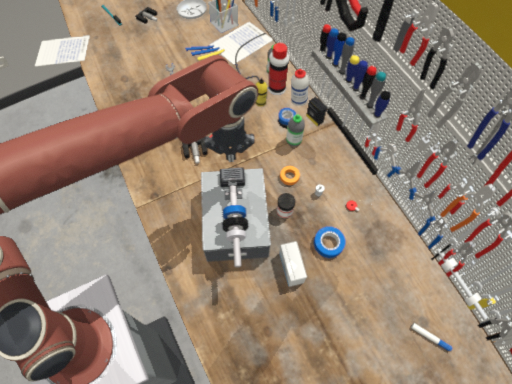

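step_arm(
  targets=[
    {"translation": [0.03, 0.001, 0.001], "delta_rot": [0, 0, 0]},
    {"translation": [0.055, 0.001, 0.001], "delta_rot": [0, 0, 0]},
    {"translation": [0.066, 0.001, 0.001], "delta_rot": [0, 0, 0]},
    {"translation": [0.07, 0.001, 0.001], "delta_rot": [0, 0, 0]},
    {"translation": [0.074, 0.001, 0.001], "delta_rot": [0, 0, 0]},
    {"translation": [0.0775, 0.001, 0.001], "delta_rot": [0, 0, 0]},
    {"translation": [0.0775, 0.001, 0.001], "delta_rot": [0, 0, 0]},
  ],
)

```text
time_s: 2.65
eef_pos: [0.5912, 0.2239, 0.1451]
orientation: [1.46, 1.57, -0.5]
wrist_force: [-2.5, 0.1, 3.6]
grip_width: -0.0003
```

```bash
python3 -c "
from h import *
save('scene','s2')
goal([0,.092,.2])"
```

```text
t 2.7 at station [0.0005 0.0925 0.145 ] F [-2.3 -0.2  5.7] w 0.0002
trans [-0.055  -0.0004  0.0005] rot [ 0.002  0.    -0.001] tool axes in station [[0.001, 1.0, 0.002], [-0.0, 0.002, -1.0], [-1.0, 0.001, 0.0]]
```

View pics/s2.png

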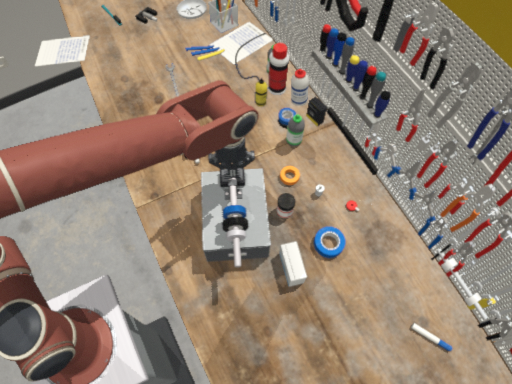

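The fingers are pressing the paddle (about 232,172) with 4–6 N. The drawer is still shut, so I'll press about 2 mm further.

step_arm(
  targets=[
    {"translation": [0.0015, 0, 0], "delta_rot": [0, 0, 0]},
    {"translation": [0.003, 0, 0], "delta_rot": [0, 0, 0]},
    {"translation": [0.003, 0, 0], "delta_rot": [0, 0, 0]},
    {"translation": [0.003, 0, 0], "delta_rot": [0, 0, 0]},
  ],
)

```text
time_s: 3.2
eef_pos: [0.5916, 0.224, 0.1429]
orientation: [1.891, 1.569, -0.07]
wrist_force: [-2.1, -0.3, 5.4]
grip_width: -0.0
```

```bash
python3 -c "
from h import *
save('scene','s3')
goal([0,.092,.23])"
```

```text
t 3.25 at station [0.0007 0.0927 0.1427] F [-2.1  0.   4.7] w -0.0004
trans [-0.0873 -0.0006  0.0007] rot [ 0.002 -0.001 -0.002] tool axes in station [[0.002, 1.0, 0.002], [0.001, 0.002, -1.0], [-1.0, 0.002, -0.001]]
```

View pics/s3.png

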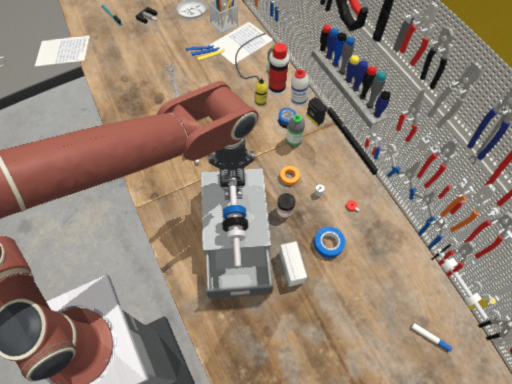

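step_arm(
  targets=[
    {"translation": [-0.045, 0, 0], "delta_rot": [0, 0, 0]},
    {"translation": [-0.085, 0, 0], "delta_rot": [0, 0, 0]},
    {"translation": [-0.085, -0.001, 0.045], "delta_rot": [0, 0, 0]},
    {"translation": [-0.085, -0.001, 0.095], "delta_rot": [0, 0, 0]},
    {"translation": [-0.085, -0.001, 0.095], "delta_rot": [0, 0, 0]},
    {"translation": [-0.085, -0.001, 0.095], "delta_rot": [0, 0, 0]},
    {"translation": [-0.085, -0.001, 0.095], "delta_rot": [0, 0, 0]},
  ],
  hand=-0.1,
)

```text
time_s: 4.12
eef_pos: [0.5547, 0.1372, 0.2274]
orientation: [1.974, 1.569, 0.014]
wrist_force: [0.1, -0.0, -0.1]
grip_width: 0.0383
```

```bash
cat > chk.py <<'E'
from h import *
import sys
t=sys.argv[1]
for n in('scene','top'):
    im,D=save(n,t+n[0]); P=cloud(n,D); z=P[...,2]; L=(P-C)@RS
    R,G,B=[im[...,i].astype(int) for i in range(3)]
    near=(abs(L[...,0])<.085)&(L[...,1]>-.3)&(L[...,1]<.05)&(D>0)
    on=near&(z>.12)&(z<.195)&(abs(L[...,0])<.04)
    for nm,m in(('blue',on&(B>R+40)),('black',on&(R<60)&(B-R<25))):
        q=L[m]
        if len(q)>5: print(n,nm,len(q),'y 5-95%',np.percentile(q[:,1],[5,95]).round(4),'x',np.percentile(q[:,0],[5,95]).round(4),'z',np.percentile(q[:,2],[5,95]).round(3))
    q=L[near&(z>.09)&(z<.106)&(L[...,1]<-.14)]
    if len(q): print(n,'panel y',np.percentile(q[:,1],[5,50,95]).round(4))
E
python3 chk.py s4; python3 -c "
from h import *
goal([0,-.002,.160])"
```

```text
scene blue 202 y 5-95% [-0.0493 -0.0319] x [-0.0261  0.0263] z [0.158 0.187]
scene black 222 y 5-95% [-0.0831 -0.0673] x [-0.0285  0.0282] z [0.152 0.19 ]
scene panel y [-0.2993 -0.2969 -0.2933]
top panel y [-0.2993 -0.2966 -0.2945]
t 4.225 at station [-0.0003 -0.0015  0.2275] F [-0.1  0.3  0.7] w 0.0385
trans [0.0675 0.0002 0.0005] rot [ 0.003 -0.001 -0.002] tool axes in station [[0.002, 1.0, 0.003], [0.001, 0.003, -1.0], [-1.0, 0.002, -0.001]]
```

View pics/s4s.png

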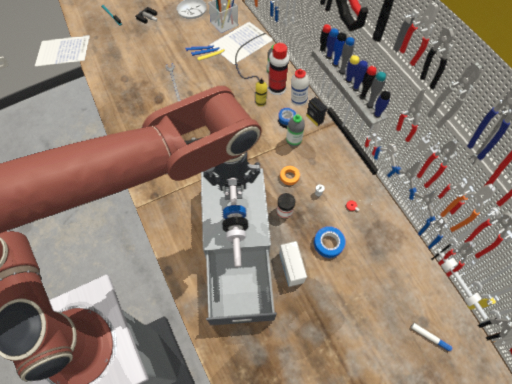

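View pics/s4t.png

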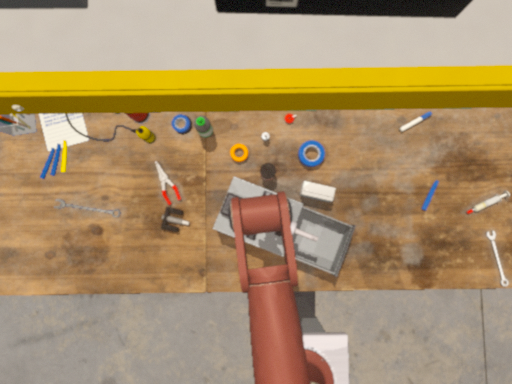

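step_arm(
  targets=[
    {"translation": [0.035, 0, 0], "delta_rot": [0, 0, 0]},
    {"translation": [0.0675, 0, 0], "delta_rot": [0, 0, 0]},
    {"translation": [0.0675, 0, 0], "delta_rot": [0, 0, 0]},
    {"translation": [0.0675, 0, 0.01], "delta_rot": [0, 0, 0]},
    {"translation": [0.0675, 0, 0.018], "delta_rot": [0, 0, 0]},
    {"translation": [0.0675, 0, 0.026], "delta_rot": [0, 0, 0]},
    {"translation": [0.0675, 0, 0.034], "delta_rot": [0, 0, 0]},
    {"translation": [0.0675, 0, 0.042], "delta_rot": [0, 0, 0]},
    {"translation": [0.0675, 0, 0.05], "delta_rot": [0, 0, 0]},
    {"translation": [0.0675, 0, 0.058], "delta_rot": [0, 0, 0]},
    {"translation": [0.0675, 0, 0.066], "delta_rot": [0, 0, 0]},
    {"translation": [0.0675, 0, 0.066], "delta_rot": [0, 0, 0]},
  ],
)

```text
time_s: 5.72
eef_pos: [0.5293, 0.0755, 0.1597]
orientation: [1.323, 1.57, -0.637]
wrist_force: [-0.6, 0.2, -0.4]
grip_width: 0.0385
```

```bash
python3 chk.py s5; python3 -c "
from h import *
goal([0,-.12,.160])
im=cv2.imread('pics/s5s.png')[140:340,170:310]; cv2.imwrite('pics/s5c.png',cv2.resize(im,None,fx=3,fy=3,interpolation=2))"
```

```text
scene blue 141 y 5-95% [-0.0953 -0.0799] x [-0.0256  0.0251] z [0.169 0.187]
scene black 172 y 5-95% [-0.1152 -0.0803] x [-0.0289  0.0286] z [0.164 0.19 ]
scene panel y [-0.2994 -0.2969 -0.2933]
top panel y [-0.2997 -0.2967 -0.2945]
t 5.825 at station [-0.0002 -0.0678  0.1595] F [ 0.2 -0.1 -0.4] w 0.0381
trans [-0.0005  0.0001  0.0522] rot [ 0.003 -0.    -0.001] tool axes in station [[0.001, 1.0, 0.003], [0.0, 0.003, -1.0], [-1.0, 0.001, -0.0]]
```

View pics/s5c.png

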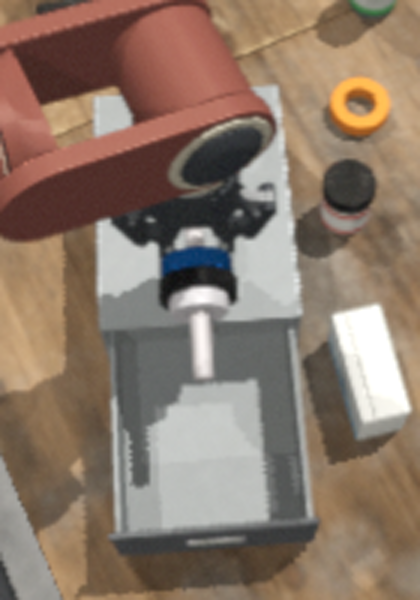

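step_arm(
  targets=[
    {"translation": [0, 0, 0.008], "delta_rot": [0, 0, 0]},
    {"translation": [0, 0, 0.016], "delta_rot": [0, 0, 0]},
    {"translation": [0, 0, 0.024], "delta_rot": [0, 0, 0]},
    {"translation": [0, 0, 0.032], "delta_rot": [0, 0, 0]},
    {"translation": [0, 0, 0.04], "delta_rot": [0, 0, 0]},
    {"translation": [0, 0, 0.048], "delta_rot": [0, 0, 0]},
    {"translation": [0, 0, 0.054], "delta_rot": [0, 0, 0]},
    {"translation": [0, 0, 0.06], "delta_rot": [0, 0, 0]},
    {"translation": [0, 0, 0.065], "delta_rot": [0, 0, 0]},
    {"translation": [0, 0, 0.069], "delta_rot": [0, 0, 0]},
    {"translation": [0, 0, 0.073], "delta_rot": [0, 0, 0]},
    {"translation": [0, 0, 0.073], "delta_rot": [0, 0, 0]},
    {"translation": [0, 0, 0.073], "delta_rot": [0, 0, 0]},
  ],
)

```text
time_s: 7.45
eef_pos: [0.5017, 0.0083, 0.1595]
orientation: [1.135, 1.57, -0.825]
wrist_force: [0.3, -0.3, 0.2]
grip_width: 0.0383
```

```bash
python3 chk.py s6; python3 -c "
from h import *
goal([0,-.205,.160])
im=cv2.imread('pics/s6s.png')[140:340,170:310]; cv2.imwrite('pics/s6c.png',cv2.resize(im,None,fx=3,fy=3,interpolation=2))"
```

```text
scene blue 155 y 5-95% [-0.1679 -0.1531] x [-0.0265  0.0252] z [0.169 0.187]
scene black 246 y 5-95% [-0.1887 -0.1519] x [-0.029   0.0295] z [0.157 0.189]
scene panel y [-0.2995 -0.2968 -0.2933]
top panel y [-0.2996 -0.2969 -0.2948]
t 7.55 at station [-0.     -0.1409  0.1595] F [0.  0.3 0.6] w 0.0384
trans [-0.0005 -0.0002  0.0641] rot [ 0.003  0.    -0.001] tool axes in station [[0.001, 1.0, 0.003], [-0.0, 0.003, -1.0], [-1.0, 0.001, 0.0]]
```

View pics/s6c.png

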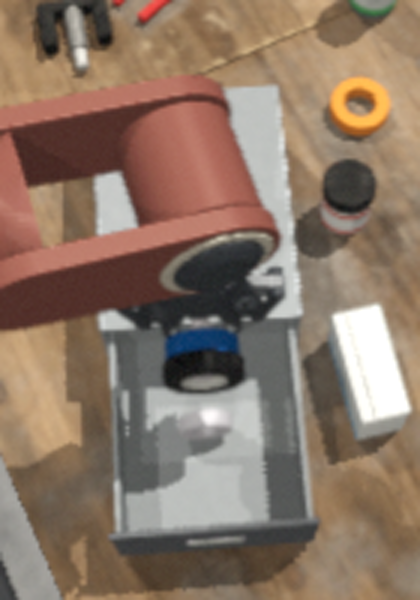

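step_arm(
  targets=[
    {"translation": [0, 0, 0.005], "delta_rot": [0, 0, 0]},
    {"translation": [0, 0, 0.01], "delta_rot": [0, 0, 0]},
    {"translation": [0, 0, 0.014], "delta_rot": [0, 0, 0]},
    {"translation": [0, 0, 0.018], "delta_rot": [0, 0, 0]},
    {"translation": [0, 0, 0.021], "delta_rot": [0, 0, 0]},
    {"translation": [0, 0, 0.021], "delta_rot": [0, 0, 0]},
    {"translation": [0, 0, 0.021], "delta_rot": [0, 0, 0]},
    {"translation": [0, 0, 0.021], "delta_rot": [0, 0, 0]},
  ],
)

```text
time_s: 8.55
eef_pos: [0.4938, -0.011, 0.1595]
orientation: [1.204, 1.57, -0.756]
wrist_force: [-0.7, -0.3, -0.1]
grip_width: 0.0385
```

```bash
python3 chk.py s7; python3 -c "
from h import *
goal([0,-.205,.160])
im=cv2.imread('pics/s7s.png')[140:340,170:310]; cv2.imwrite('pics/s7c.png',cv2.resize(im,None,fx=3,fy=3,interpolation=2))"
```

```text
scene blue 213 y 5-95% [-0.1916 -0.1737] x [-0.0256  0.0261] z [0.161 0.185]
scene black 14 y 5-95% [-0.174  -0.1668] x [-0.0316  0.0378] z [0.166 0.195]
scene panel y [-0.2993 -0.2969 -0.2935]
top panel y [-0.299  -0.2959 -0.2246]
t 8.65 at station [ 0.     -0.1618  0.1595] F [0.5 0.  0.4] w 0.0384
trans [-0.0005 -0.0002  0.0432] rot [ 0.003  0.    -0.001] tool axes in station [[0.001, 1.0, 0.003], [-0.0, 0.003, -1.0], [-1.0, 0.001, 0.0]]
```

View pics/s7c.png

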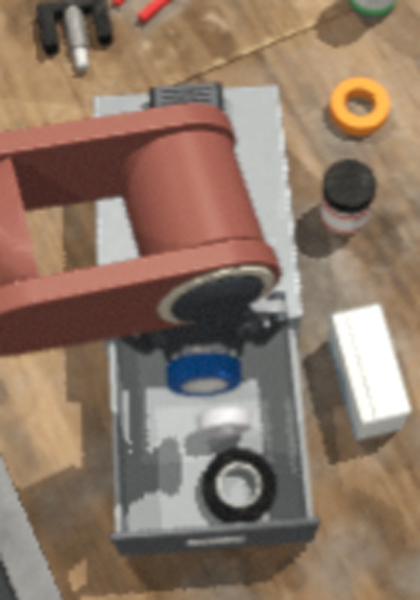

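step_arm(
  targets=[
    {"translation": [0, 0, 0.004], "delta_rot": [0, 0, 0]},
    {"translation": [0, 0, 0.008], "delta_rot": [0, 0, 0]},
    {"translation": [0, 0, 0.012], "delta_rot": [0, 0, 0]},
    {"translation": [0, 0, 0.016], "delta_rot": [0, 0, 0]},
    {"translation": [0, 0, 0.02], "delta_rot": [0, 0, 0]},
    {"translation": [0, 0, 0.024], "delta_rot": [0, 0, 0]},
    {"translation": [0, 0, 0.024], "delta_rot": [0, 0, 0]},
    {"translation": [0, 0, 0.024], "delta_rot": [0, 0, 0]},
    {"translation": [0, 0, 0.024], "delta_rot": [0, 0, 0]},
  ],
)

```text
time_s: 9.78
eef_pos: [0.4847, -0.0331, 0.1595]
orientation: [1.229, 1.57, -0.73]
wrist_force: [-1.3, 0.7, 0.5]
grip_width: 0.0386
```

```bash
python3 chk.py s8; python3 -c "
from h import *
goal([0,-.205,.160])
im=cv2.imread('pics/s8s.png')[140:340,170:310]; cv2.imwrite('pics/s8c.png',cv2.resize(im,None,fx=3,fy=3,interpolation=2))"
```

```text
scene black 9 y 5-95% [-0.1978 -0.1905] x [-0.0322  0.0339] z [0.192 0.194]
scene panel y [-0.2993 -0.2969 -0.2934]
top panel y [-0.2998 -0.2966 -0.2946]
t 9.875 at station [ 1.000e-04 -1.857e-01  1.595e-01] F [0.  0.7 0.4] w 0.0382
trans [-0.0005 -0.0001  0.0193] rot [ 0.003  0.    -0.001] tool axes in station [[0.001, 1.0, 0.003], [-0.0, 0.003, -1.0], [-1.0, 0.001, 0.0]]
```

View pics/s8c.png

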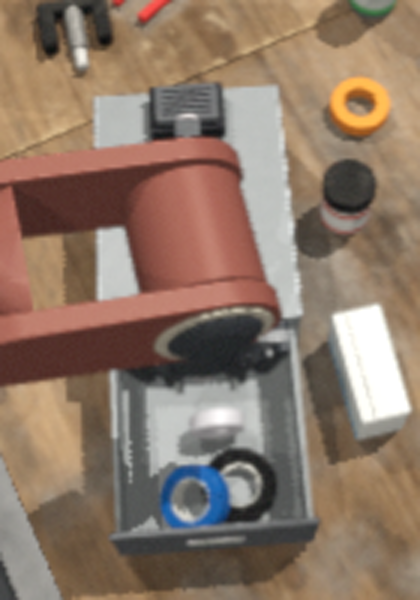

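step_arm(
  targets=[
    {"translation": [-0.03, 0, 0], "delta_rot": [0, 0, 0]},
    {"translation": [-0.08, 0, 0], "delta_rot": [0, 0, 0]},
    {"translation": [-0.13, 0, 0], "delta_rot": [0, 0, 0]},
    {"translation": [-0.15, 0, -0.05], "delta_rot": [0, 0, 0]},
    {"translation": [-0.15, 0, -0.1], "delta_rot": [0, 0, 0]},
    {"translation": [-0.15, 0, -0.15], "delta_rot": [0, 0, 0]},
    {"translation": [-0.15, 0, -0.2], "delta_rot": [0, 0, 0]},
    {"translation": [-0.15, 0, -0.25], "delta_rot": [0, 0, 0]},
    {"translation": [-0.15, 0, -0.3], "delta_rot": [0, 0, 0]},
    {"translation": [-0.15, 0, -0.3], "delta_rot": [0, 0, 0]},
    {"translation": [-0.15, 0, -0.3], "delta_rot": [0, 0, 0]},
    {"translation": [-0.15, 0, -0.3], "delta_rot": [0, 0, 0]},
    {"translation": [-0.15, 0, -0.3], "delta_rot": [0, 0, 0]},
  ],
)

```text
time_s: 11.5
eef_pos: [0.5982, 0.2437, 0.3098]
orientation: [1.545, 1.57, -0.415]
wrist_force: [-0.4, 0.7, 0.2]
grip_width: 0.0387
```

```bash
python3 - <<'E'
from h import *
s=get_state(); print(s['time_s'],s['eef_pos'],s['wrist_force'])
for n in('scene','top'):
    im,D=save(n,'s9'+n[0]); L=(cloud(n,D)-C)@RS
    R,G,B=[im[...,i].astype(int) for i in range(3)]
    tr=(abs(L[...,0])<.075)&(L[...,1]>-.273)&(L[...,1]<-.125)&(L[...,2]>.022)
    for nm,m in(('blue',tr&(B>R+40)),('black',tr&(R<60)&(B-R<20)),('white',tr&(R>190))):
        q=L[m]
        if len(q)>5: print(n,nm,len(q),'lo',np.percentile(q,3,axis=0).round(3),'hi',np.percentile(q,97,axis=0).round(3))
    q=L[(abs(L[...,0])<.085)&(L[...,1]<-.2)&(L[...,1]>-.32)&(L[...,2]>.09)&(L[...,2]<.106)]
    print('panel',np.percentile(q[:,1],[5,50,95]).round(4))
cr=cv2.imread('pics/s9s.png')[140:340,170:310]; cv2.imwrite('pics/s9c.png',cv2.resize(cr,None,fx=3,fy=3,interpolation=2))
E
```

```text
11.5 [0.59818946 0.24370684 0.30978532] [-0.42789502  0.70802975  0.24356851]
scene blue 207 lo [-0.045 -0.272  0.031] hi [ 0.013 -0.232  0.058]
scene black 134 lo [ 0.008 -0.272  0.028] hi [ 0.055 -0.217  0.036]
scene white 241 lo [-0.032 -0.267  0.029] hi [ 0.03  -0.128  0.174]
panel [-0.2993 -0.2969 -0.2933]
top blue 136 lo [-0.046 -0.27   0.031] hi [ 0.011 -0.232  0.057]
top black 17 lo [ 0.003 -0.27   0.027] hi [ 0.052 -0.224  0.035]
top white 132 lo [-0.031 -0.265  0.027] hi [ 0.026 -0.129  0.174]
panel [-0.3009 -0.2972 -0.2948]
```

View pics/s9c.png

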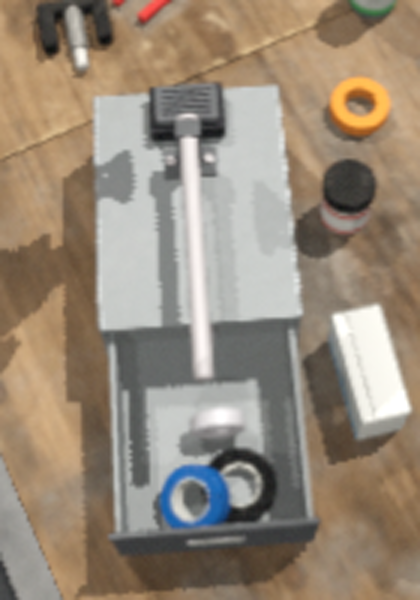

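View pics/s9t.png

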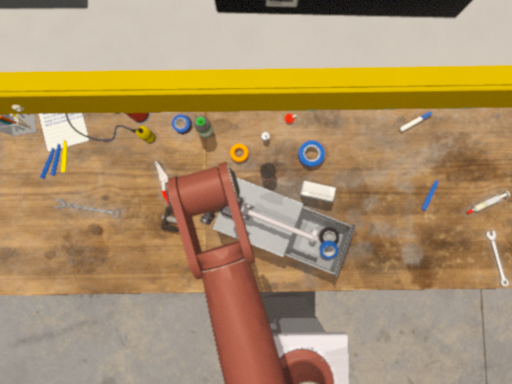

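```bash
python3 -c "
from h import *
print(sign_off())"
```

```text
the job is handed in; nothing more can be done
None
```

The tape is put away: the collar, the black roll and the blue roll are all in the open drawer, and the job was handed in at about 11.6 s of the 51 s allowed.

**What I did:**
- **Drawer:** I pressed the paddle with the closed fingers. The first press was about 2 mm too shallow and left the drawer shut. The second, about 2 mm deeper, freed the catch and the drawer sprang out by itself.
- **Rolls:** With the drawer out, I lowered the half-open fingers on either side of the bar, behind the blue roll. I pushed all three along the bar, and the collar, then black, then blue dropped off its end one at a time.
- **Retreat:** I lifted the arm clear and moved it back, with no contact force showing.

**Last checks, from both cameras:**
- **Drawer:** its front edge is at about y = -0.300 m in the station's frame, which means fully out.
- **Rolls:** black and blue lie near the front panel, blue leaning on black. Their surfaces measure at most 58 mm above the bench, inside the walls.
- **Collar:** it sits in the middle of the tray. I judged it at rest by eye: it shifted only slightly between the last pictures, and I did not measure its centre separately.
- **Jar, carton and pedal:** they look unmoved in the pictures, though I did not measure them. The robot's path stayed clear of them and of the drawer.

No check failed or disagreed with another.

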